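Clear loose hardware from a guarded test stand with a gated lever

TASK

Loose hardware was left in the bed of the transplanter test stand, under its clear guard. Walk the lever through its zigzag gate from its near end to its far end, which slides the guard fully open, then put every loose part from the bed into the stock bin of its own kind (profile offcuts, corner brackets, pillow blocks; each bin carries a sample), and only when all are sorted walk the lever back through the gate to its near end so that the guard is fully shut again. Leave the motor, cup and screwdriver on the bench where they are.

Things in the scene. Friction and masses are not known exactly. Their poses are not given: they have to be found in the camera images.
- test_stand: fixed stand of aluminium profile with the lever console on its right. Origin: bed centre at bench level; x away from the robot at yaw 0, y left. The bed is a dark panel 230 x 230 mm, 28 mm above the bench, in a frame 30 mm wide, 40 mm high that runs on to x = 375 (motor to 430) mm. The console, 180 x 130 mm, 143 high, is centred at x -30, y -225 mm; its steel top is the gate plate.
- lever_pivot (a point): fixed point inside the console about which the lever swings both ways: x -30, y -225, z 20 mm in the stand's frame. With f = lever_fore - 0.32 and s = lever_side - 0.12, the knob lies from it by 215 mm x (sin f cos s along the stand's x, sin s along its y, cos f cos s upwards).
- gate_slot (a point): middle of the zigzag slot in the gate plate, 143 mm above the bench. Path of (lever_fore, lever_side) in rad from near to far end: (0, 0), (0.213, 0), across left to (0.213, 0.24), (0.427, 0.24), across right to (0.427, 0), (0.64, 0); backwards the same way. The slot is 15 mm wide for the 10 mm rod: the knob has about 4 mm play to each side of this path.
- knob (a point): centre of the lever's black ball knob, 36 mm in diameter, on a 10 mm steel rod that comes up through the gate. It moves with the lever; about 230 mm above the bench.
- lever_fore (a joint): lean of the lever along the stand's x (rad): 0 at the near end of the gate (leaning 0.32 towards the robot, guard shut), 0.64 at the far end (leaning 0.32 away, guard fully open). The lever stays where it is left; it takes 1 to 4 N at the knob.
- lever_side (a joint): lean of the lever to the left, along the stand's y (rad): 0 on the right-hand legs (leaning 0.12 to the right, away from the bed), 0.24 on the left-hand leg (leaning 0.12 to the left).
- guard (a joint): slide of the clear plastic guard away from the robot (m): 0 shut over the bed, 0.25 fully open. It is geared to the lever (0.39 m per rad of lever_fore) and moves only with it. A flat clear sheet 245 x 275 mm with metal edge strips; its top is 77 to 81 mm above the bench; fully open its near edge is 120 mm beyond the bed's centre.
- offcut_1: offcut of square T-slot aluminium profile, 30 x 60 x 30 mm: 60 long along its y, 30 across its x (the way to grip it) and high. Origin: centre of its underside. Lies in the bed with its length across the stand, turned up to 0.5 rad. 40 to 90 g.
- offcut_2: offcut of square T-slot aluminium profile, 30 x 60 x 30 mm: 60 long along its y, 30 across its x (the way to grip it) and high. Origin: centre of its underside. Lies in the bed with its length across the stand, turned up to 0.5 rad. 40 to 90 g.
- bracket_1: cast aluminium corner bracket: a flat flange 30 (x) x 38 (y) x 6 mm with an upright flange of the same size along its -y end, 38 mm high in all, and a triangular web 3.5 mm thick at each of its two x sides. Grip it across the webs, 30 mm along its x, near the upright flange (5 mm to -y of the origin). Origin: centre of its underside. 35 to 75 g.
- bracket_2: cast aluminium corner bracket: a flat flange 30 (x) x 38 (y) x 6 mm with an upright flange of the same size along its -y end, 38 mm high in all, and a triangular web 3.5 mm thick at each of its two x sides. Grip it across the webs, 30 mm along its x, near the upright flange (5 mm to -y of the origin). Origin: centre of its underside. 35 to 75 g.
- pillow_1: pillow block bearing: foot 22 (x) x 62 (y) x 10 mm with a round bearing housing over its middle, 34 mm in diameter and 18 mm thick along x, 37 mm high in all. Grip the housing, 18 mm along its x. Origin: centre of its underside. 60 to 130 g.
- pillow_2: pillow block bearing: foot 22 (x) x 62 (y) x 10 mm with a round bearing housing over its middle, 34 mm in diameter and 18 mm thick along x, 37 mm high in all. Grip the housing, 18 mm along its x. Origin: centre of its underside. 60 to 130 g.
- bin_offcut: grey open stock bin for the profile offcuts, 160 (x) x 110 (y) x 65 mm high outside, walls and floor 4 mm, fixed to the bench. Origin: centre of its underside; x away from the robot at yaw 0. On a tab at its far (+x) end, 80 to 132 mm from the origin and no higher than its rim, is one fixed sample profile offcut that shows what belongs in it.
- bin_bracket: grey open stock bin for the corner brackets, 160 (x) x 110 (y) x 65 mm high outside, walls and floor 4 mm, fixed to the bench. Origin: centre of its underside; x away from the robot at yaw 0. On a tab at its far (+x) end, 80 to 132 mm from the origin and no higher than its rim, is one fixed sample corner bracket that shows what belongs in it.
- bin_pillow: grey open stock bin for the pillow blocks, 160 (x) x 110 (y) x 65 mm high outside, walls and floor 4 mm, fixed to the bench. Origin: centre of its underside; x away from the robot at yaw 0. On a tab at its far (+x) end, 80 to 132 mm from the origin and no higher than its rim, is one fixed sample pillow block that shows what belongs in it.
- spare_motor: bystander: a loose square stepper motor, 42 x 42 x 46 mm, on the bench beyond the bins. Leave alone.
- sample_cup: bystander: a loose white plastic cup, 66 mm across, 55 mm high, on the bench beyond the bins. Leave alone.
- driver: bystander: a loose screwdriver lying on the bench on the robot's side of the bins. Leave alone.
There are look-alikes about, which are no part of the job. What is shaped like the bin_bracket but green is not meant.

How it is judged:
On the way, in this order (a step that is already met when the one before it is completed fails the run):
1. the lever has been walked through the gate to its far end and the guard is open (value of joint lever_fore above 0.58 rad and value of joint guard above 0.22 m), for 0.2 s.
2. every part lies in the bin of its own kind while the lever is still at the far end (x of offcut_1 in the frame of bin_offcut between -0.078 and 0.078 m and y of offcut_1 in the frame of bin_offcut between -0.053 and 0.053 m and z of offcut_1 in the frame of bin_offcut between 0 and 0.065 m and x of offcut_2 in the frame of bin_offcut between -0.078 and 0.078 m and y of offcut_2 in the frame of bin_offcut between -0.053 and 0.053 m and z of offcut_2 in the frame of bin_offcut between 0 and 0.065 m and x of bracket_1 in the frame of bin_bracket between -0.078 and 0.078 m and y of bracket_1 in the frame of bin_bracket between -0.053 and 0.053 m and z of bracket_1 in the frame of bin_bracket between 0 and 0.065 m and x of bracket_2 in the frame of bin_bracket between -0.078 and 0.078 m and y of bracket_2 in the frame of bin_bracket between -0.053 and 0.053 m and z of bracket_2 in the frame of bin_bracket between 0 and 0.065 m and x of pillow_1 in the frame of bin_pillow between -0.078 and 0.078 m and y of pillow_1 in the frame of bin_pillow between -0.053 and 0.053 m and z of pillow_1 in the frame of bin_pillow between 0 and 0.065 m and x of pillow_2 in the frame of bin_pillow between -0.078 and 0.078 m and y of pillow_2 in the frame of bin_pillow between -0.053 and 0.053 m and z of pillow_2 in the frame of bin_pillow between 0 and 0.065 m and value of joint lever_fore above 0.58 rad), for 0.3 s.
3. the lever is back at the near end of the gate and the guard is shut (value of joint lever_fore below 0.06 rad and value of joint lever_side below 0.08 rad), for 0.2 s.
At the end, for the whole second after the job is handed in: Every part present lies at rest inside the bin of its own kind (its origin within the bin's walls and below the rim), the lever is at the near end of its gate (lever_fore under 0.06, lever_side under 0.08 rad) and the guard is shut to within 25 mm (all of step 3 and x of offcut_1 in the frame of bin_offcut between -0.078 and 0.078 m and y of offcut_1 in the frame of bin_offcut between -0.053 and 0.053 m and z of offcut_1 in the frame of bin_offcut between 0 and 0.065 m and x of offcut_2 in the frame of bin_offcut between -0.078 and 0.078 m and y of offcut_2 in the frame of bin_offcut between -0.053 and 0.053 m and z of offcut_2 in the frame of bin_offcut between 0 and 0.065 m and x of bracket_1 in the frame of bin_bracket between -0.078 and 0.078 m and y of bracket_1 in the frame of bin_bracket between -0.053 and 0.053 m and z of bracket_1 in the frame of bin_bracket between 0 and 0.065 m and x of bracket_2 in the frame of bin_bracket between -0.078 and 0.078 m and y of bracket_2 in the frame of bin_bracket between -0.053 and 0.053 m and z of bracket_2 in the frame of bin_bracket between 0 and 0.065 m and x of pillow_1 in the frame of bin_pillow between -0.078 and 0.078 m and y of pillow_1 in the frame of bin_pillow between -0.053 and 0.053 m and z of pillow_1 in the frame of bin_pillow between 0 and 0.065 m and x of pillow_2 in the frame of bin_pillow between -0.078 and 0.078 m and y of pillow_2 in the frame of bin_pillow between -0.053 and 0.053 m and z of pillow_2 in the frame of bin_pillow between 0 and 0.065 m and linear speed of each of offcut_1, offcut_2, bracket_1, bracket_2, pillow_1, pillow_2 below 0.03 m/s and value of joint guard below 0.025 m); the robot touches nothing.
It fails at once if the spare stepper motor was moved more than 30 mm (distance of spare_motor from where it was at the start of the episode above 0.03 m).
It fails at once if the white cup was moved more than 30 mm (distance of sample_cup from where it was at the start of the episode above 0.03 m).
It fails at once if the screwdriver was moved more than 40 mm (distance of driver from where it was at the start of the episode above 0.04 m).
Of offcut_1, offcut_2, bracket_1, bracket_2, pillow_1, pillow_2 only 4 to 6 are there at a start; the rules pass over those that are not, and their reading is None.
At some moment in a run one of offcut_1, offcut_2, bracket_1, bracket_2, pillow_1, pillow_2 may be knocked a few centimetres aside while the robot is not near it.
Once in a run the grip may slacken for a moment while it holds something.
It also fails if it takes over 210 s, if anything falls off the work surface, if the arm or the gripper's body presses on something with over 40 N, if the wrist force passes 120 N, or if a joint passes its speed limit or range.

ROBOT

A 7-joint arm with a two-finger parallel gripper is mounted at the origin on the work surface. World frame = base frame: x ahead of the robot, y to its left, z up, the work surface at z = 0. Lengths are in m, angles in rad, forces in N, time in s.
With the tool pointing down it reaches from about 0.4 to 0.85 m from the base axis. Payload 4.4 kg.
Tool frame: the origin (TCP) lies between the finger pads; the fingertips stand 8 mm ahead of it and the grasp point (between the pads) lies 11 mm behind it; z points along the fingers, y is the line along which they close (so a half turn about z gives the same grasp; the last joint's range is limited). The gripper opens to 94 mm and grips with 3 to 60 N. Pads are 16 mm wide; open, the fingers measure 119 mm over their backs; the gripper's body (75 mm by 177 mm) begins 78 mm behind the grasp point.
Start: joints at [-1.171, 0.628, 0.038, 1.517, -0.027, 0.996, -0.02], TCP at [0.292, 0.581, 0.213] pointing down, gripper open.
Joint ranges: [-3.06, 3.06], [-0.37, 2.12], [-1.25, 1.32], [0.18, 2.47], [-1.1, 4.24], [0.23, 1.98], [-2.94, 2.94]. Speed limits (rad/s): [2.57, 2.57, 3.14, 3.14, 3.14, 3.14, 3.14].

INTERFACE

Orientations are given as a 3x3 rotation matrix whose columns are the frame's x, y, z axes.
In Python, from cell import bot gives the robot as it stands. Calls block until the motion is done:
- bot.move_pose(position, orientation): joint-space move of the TCP to a pose.
- bot.move_l(position, ori=None, rate=0.15, stop_force=None): straight line of the TCP; ori=None keeps the orientation; rate is the mean speed in m/s. With stop_force (N) it stops when the force on the tool has changed by that much, and returns True; else False.
- bot.move_j(angles): joint-space move.
- bot.set_gripper(opening, grip_force=None): opening from 0.0 (shut) to 1.0 (fully open); grip_force is the grip in N (None keeps the last); returns when the fingers have stopped.
- bot.wait(seconds).
- bot.solve_ik(position, orientation): joint angles nearest the present ones, or None.
- bot.observe(): the state.
- bot.snapshot(name): name is "scene" or "top"; returns (picture, depth): 400x640x3 uint8, red, green, blue; 400x640 float32, m along the optical axis (not along the pixel's ray), 0 where there is no reading.
- bot.camera_params(name): a dict with "camera_matrix" (3x3 intrinsics, pixels), "eye" and "rotation" of the camera in the world. Camera axes: x right, y down, z forward; pixel columns grow to the right and rows downward; lengths in m; the calibration is good to about 2 mm. A picture is of the moment at which its call begins. camera_params takes no time and is no camera call.
A pose or a line that the arm cannot do raises bot.PlanningError and nothing moves.
- bot.hand_in(): hands the job in; it is judged then, once.
The state is a dict: "t": time; "joint_pos": joint angles; "qd": joint speeds; "joint_efforts": joint torques, N m; "ee_pos": TCP position; "tcp_rot": TCP orientation; "force": force on the tool from outside, world axes, zero at the start; "wrist_torque": the same for the moment, N m; "grip_width": opening from 0.0 (shut) to 1.0 (fully open); "grip_force": force on a finger pad.
Only numpy, scipy, OpenCV 4.12 (cv2) and the standard library are available. Lean on these libraries where they do the work, as an engineer would, in place of code of your own. Each camera call takes 0.05 s, during which the arm holds its last target. There are 200 camera calls.

## Working session

There is one attempt and no reset: what is moved stays moved. The work goes in short steps, each a Python script; the robot and the scene stay as the last script left them, time stands still between calls to the robot, and variables do not carry over. Pictures are saved under pics/ and viewed, at most 14 in all, crops included, and the job is handed in when it is done.

```bash
ls; mkdir -p pics
python3 - <<'E'
from cell import bot
import cv2,numpy as np
for n in("scene","top"):
    p,d=bot.snapshot(n); cv2.imwrite(f"pics/{n}0.png",p[:,:,::-1]); np.save(f"pics/{n}0.npy",d)
    c=bot.camera_params(n); print(n,{k:np.round(v,4).tolist() for k,v in c.items()}, (d>0).mean())
s=bot.observe(); print(s['t'],s['ee_pos'],s['tcp_rot'])
E
```

```text
pics
scene {'camera_matrix': [[446.527, 0.0, 321.0001], [0.0, 446.527, 203.7636], [0.0, 0.0, 1.0]], 'eye': [1.1012, 1.2162, 1.0636], 'rotation': [[-0.8867, 0.2591, -0.3828], [0.462, 0.5276, -0.7129], [0.0172, -0.809, -0.5875]]} 0.99493359375
top {'camera_matrix': [[430.1092, 0.0, 322.5233], [0.0, 430.1092, 192.2997], [0.0, 0.0, 1.0]], 'eye': [0.3268, 0.1382, 1.5844], 'rotation': [[-0.0022, -0.9909, 0.1349], [-1.0, 0.002, -0.0011], [0.0008, -0.1349, -0.9909]]} 0.9960390625
0.1 [0.29165492 0.5802648  0.21268924] [[-8.93482976e-01  4.49096551e-01 -6.77555425e-04]
 [ 4.49097059e-01  8.93481779e-01 -1.46364692e-03]
 [-5.19353576e-05 -1.61203176e-03 -9.99998699e-01]]
```

View pics/top0.png

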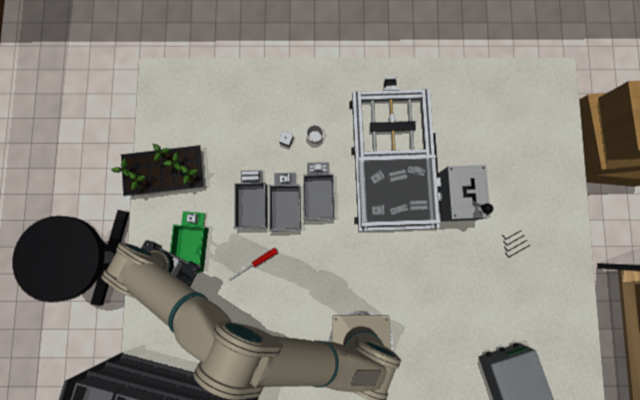

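View pics/scene0.png

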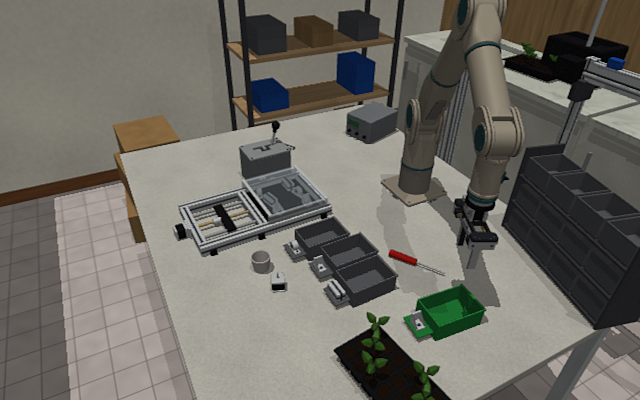

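The top view shows three grey bins at (250,205), (285,208) and (318,198), with sample tabs at (250,176), (285,180) and (317,168). The green look-alike bin is at (190,245). The stand bed is around (397,193), the console at (464,193) and the knob at (487,209). Next I'll enlarge the bins and the bed and fit the stand.

```bash
cat > h.py <<'E'
import cv2,numpy as np
from cell import bot
def P(n,uv,z):
    c=bot.camera_params(n); K=c["camera_matrix"];R=np.array(c["rotation"]);e=np.array(c["eye"])
    uv=np.atleast_2d(np.array(uv,float)); r=np.c_[uv,np.ones(len(uv))]@np.linalg.inv(K).T@R.T
    return e+r*((z-e[2])/r[:,2])[:,None]
def cloud(n,d):
    c=bot.camera_params(n); K=c["camera_matrix"]
    v,u=np.mgrid[:400,:640]; r=np.stack([u,v,np.ones_like(u)],-1)@np.linalg.inv(K).T
    return (r*d[...,None])@np.array(c["rotation"]).T+np.array(c["eye"])
E
python3 - <<'E'
from h import *
p=cv2.imread("pics/top0.png"); d=np.load("pics/top0.npy")
a=cv2.resize(p[150:240,225:345],(720,540),interpolation=cv2.INTER_CUBIC)
b=cv2.resize(p[80:240,340:505],(618,600),interpolation=cv2.INTER_CUBIC)
cv2.imwrite("pics/c1.png",a);cv2.imwrite("pics/c2.png",b)
c=cloud("top",d)
def rect(m,t):
    m=m.astype(np.uint8); n,l,s,ce=cv2.connectedComponentsWithStats(m)
    for i in range(1,n):
        if s[i,4]>60:
            q=c[l==i]; r=cv2.minAreaRect(q[:,:2].astype(np.float32)); print(t,s[i],np.round(np.array(r[0]),4),np.round(r[1],3),round(r[2],1),'z',np.round(np.median(q[:,2]),3),'c',np.round(q.mean(0),4))
z=c[...,2]; box=np.zeros(z.shape,bool); box[60:250,220:510]=1
rect(box&(z>.132)&(z<.150),"plate")
rect(box&(z>.19)&(z<.3),"knob")
rect(box&(z>.036)&(z<.045),"frame")
rect(box&(z>.06)&(z<.068),"rim")
rect(box&(z>.07)&(z<.09),"guard")
E
```

```text
plate [ 447  165   44   54 1795] [ 0.5255 -0.3579] [0.181 0.134] 2.1 z 0.143 c [ 0.5271 -0.354   0.1423]
knob [480 203  14  12 111] [ 0.4586 -0.3845] [0.032 0.032] 39.7 z 0.234 c [ 0.459  -0.3821  0.2312]
frame [ 353   77   83   85 1571] [ 0.8193 -0.1219] [0.31 0.3 ] 4.8 z 0.04 c [ 0.8131 -0.123   0.0399]
frame [356 163  84  68 424] [ 0.4568 -0.0776] [0.372 0.193] 51.7 z 0.04 c [ 0.4502 -0.0897  0.0399]
rim [238 206  28  23  90] [0.4238 0.3702] [0.06 0.12] 40.6 z 0.064 c [0.4256 0.369  0.0641]
guard [ 359  155   81   71 5176] [ 0.5413 -0.1334] [0.247 0.277] 1.8 z 0.077 c [ 0.5393 -0.133   0.0769]
guard [442 169   6  51  79] [ 0.5249 -0.2934] [0.177 0.004] 2.0 z 0.081 c [ 0.5248 -0.2934  0.0806]
guard [462 178  14  24 164] [ 0.5403 -0.3787] [0.084 0.045] 1.7 z 0.08 c [ 0.5371 -0.3819  0.0803]
```

View pics/c1.png

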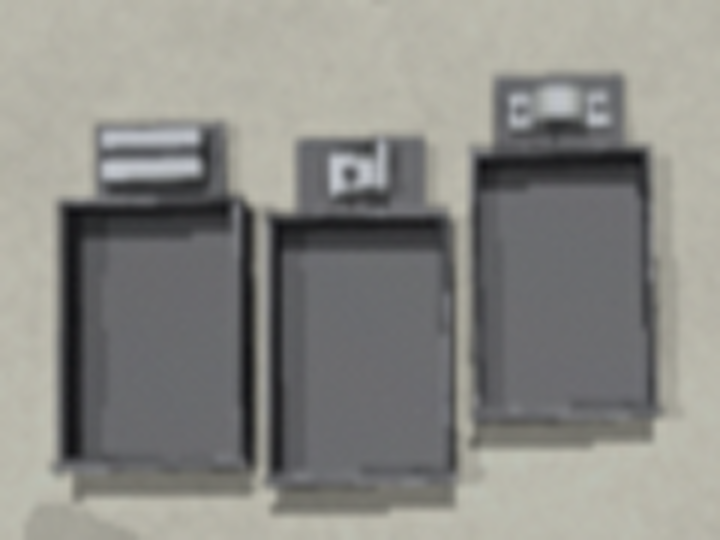

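View pics/c2.png

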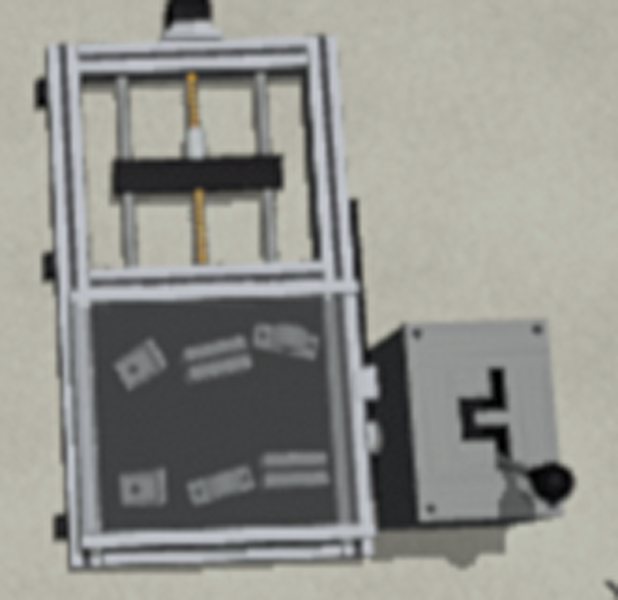

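Enlarged, the left bin's sample (150,155 in the crop) is a profile offcut with two long ribs. The middle one (360,170) is a corner bracket, and the right one (558,100) is a pillow block with a round housing. The green bin is the excluded look-alike.

In the bed, all six parts are present:

| Row | Bracket (bed-crop px) | Offcut | Pillow block |
|---|---|---|---|
| Back | (138,363) | (218,357) | (286,340) |
| Front | (143,488) | (295,468) | (220,485) |

The stand fit is origin about (.548,-.1325) with yaw about .036, and the knob at about (.4595,-.386,.2225). That matches the depth reading. Now I'll walk the lever.

```bash
cat >> h.py <<'E'
YAW=0.0356; PIV=np.array([.5257,-.3580,.020])
Rz=lambda a:np.array([[np.cos(a),-np.sin(a),0],[np.sin(a),np.cos(a),0],[0,0,1]])
DOWN=np.array([[-1,0,0],[0,1,0],[0,0,-1.]])   # closes along y
def knob(fo,si):
    f=fo-.32;s=si-.12
    return PIV+Rz(YAW)@(.215*np.array([np.sin(f)*np.cos(s),np.sin(s),np.cos(f)*np.cos(s)]))
GATE=[(0,0),(.213,0),(.213,.24),(.427,.24),(.427,0),(.64,0)]
GO=np.array([0,0,-.011])
def walk(path):
    for a,b in zip(path[:-1],path[1:]):
        for k in (.5,1):
            q=np.array(a)+(np.array(b)-a)*k
            bot.move_l(knob(*q)+GO,rate=.08)
        o=bot.observe(); print(b,round(o['t'],1),np.round(o['ee_pos']-knob(*b)-GO,4),np.round(o['force'],1),round(o['grip_width'],3))
def snap(n,name):
    p,d=bot.snapshot(n); cv2.imwrite(f"pics/{name}.png",p[:,:,::-1]); return p[:,:,::-1].copy(),d
E
python3 - <<'E'
from h import *
for n,o in {"offcut":[(62,203),(240,203),(250,466),(58,468)],"bracket":[(270,213),(450,213),(456,480),(270,485)],"pillow":[(474,150),(646,150),(657,413),(474,413)]}.items():
    q=P("top",np.array(o)/6+[224.6,149.6],.065)[:,:2]; e=q[0]+q[1]-q[2]-q[3]
    print(n,np.round(q.mean(0),4),"yaw",round(np.arctan2(e[1],e[0]),3),np.linalg.norm(e)/2)
R=Rz(YAW)@DOWN; k=knob(0,0); print(k)
o=bot.observe(); bot.move_l([.35,.5,.33],rate=.3)
bot.move_pose(k+[0,0,.11],R); print(bot.observe()['t'])
bot.set_gripper(.75)
bot.move_l(k+GO,rate=.1,stop_force=8)
bot.set_gripper(0,20); o=bot.observe(); print(o['t'],o['ee_pos'],o['grip_width'],o['grip_force'],o['force'])
walk(GATE)
snap("top","t1");snap("scene","s1")
E
```

```text
offcut [0.4876 0.394 ] yaw 0.032 0.15708751670144003
bracket [0.4798 0.2703] yaw 0.021 0.16010574510793024
pillow [0.519  0.1512] yaw 0.02 0.1573434251513191
[ 0.45951318 -0.38611169  0.22261796]
3.8833
6.4667 [ 0.4595271  -0.38633428  0.21173035] 0.3705093824527315 20.000033676624298 [-0.39714303 -0.35284584  1.1941759 ]
(0.213, 0) 7.3 [0.0008 0.     0.0001] [ 1.7 -0.2  0.9] 0.371
(0.213, 0.24) 8.3 [ 0.0001  0.0018 -0.0003] [-0.1  0.6  3. ] 0.37
(0.427, 0.24) 9.2 [ 0.0005  0.0002 -0.0001] [1.9 0.  3.8] 0.374
(0.427, 0) 10.1 [-0.0005 -0.0014 -0.0003] [0.8 1.  0.7] 0.374
(0.64, 0) 11.0 [ 0.0011 -0.0002  0.0006] [ 2.7 -0.8  3.5] 0.364
```

Run:
```python
from h import *
bot.set_gripper(.75); k=knob(.64,0)
bot.move_l(k+[0,0,.11],rate=.2)
bot.move_pose([.42,.27,.33],Rz(np.pi/2)@DOWN)
print(bot.observe()['t'],bot.observe()['joint_pos'])
p,d=snap("top","t2")
cv2.imwrite("pics/c3.png",cv2.resize(p[80:240,340:505],(618,600),interpolation=cv2.INTER_CUBIC))
cv2.imwrite("pics/c4.png",cv2.resize(p[160:235,352:445],(744,600),interpolation=cv2.INTER_CUBIC))
np.save("pics/t2.npy",d)
```

```text
14.9583 [-1.1203338   0.34209025  0.68491113  1.76993963 -0.23825213  1.11363436
  2.78203249]
```

View pics/c3.png

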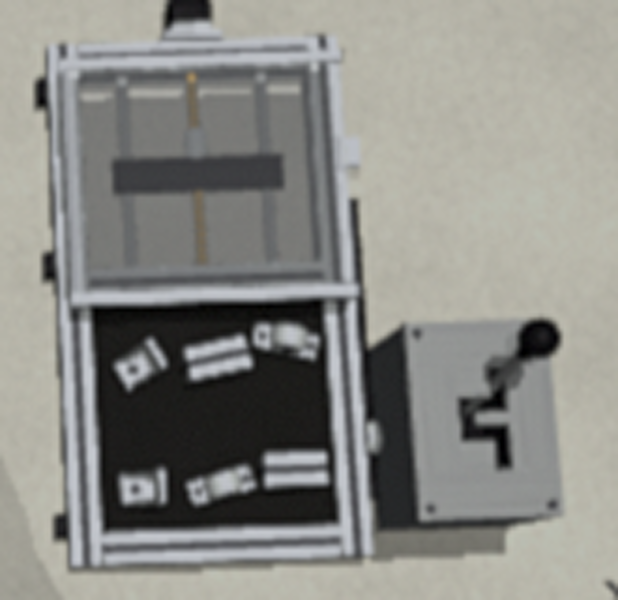

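View pics/c4.png

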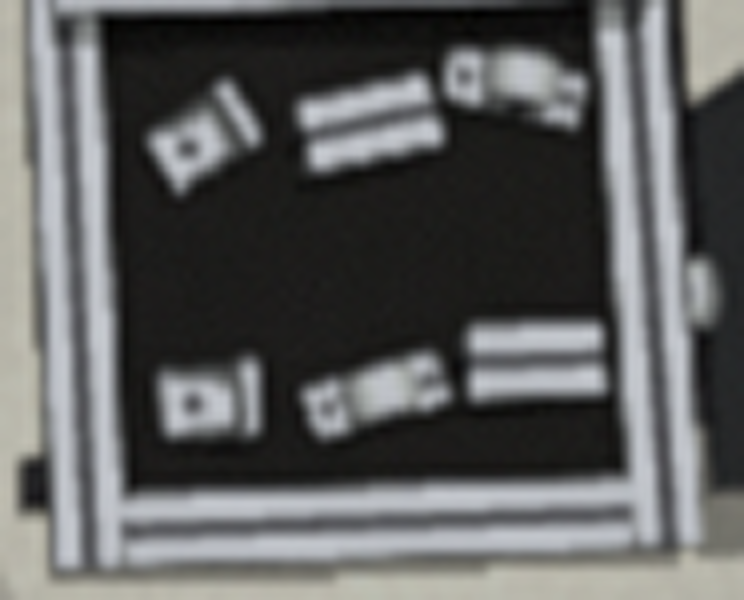

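The guard is open, the lever is at the far end, and the six parts are visible: brackets (205,138) and (208,400), offcuts (370,122) and (537,360), pillows (515,80) and (378,392) in the enlarged crop. Next I'll locate them from depth and colour.

```bash
cat >> h.py <<'E'
ORG=np.array([.548,-.1325,0])
def parts(p,d):
    c=cloud("top",d); s=(c-ORG)@Rz(YAW)
    m=((abs(s[...,0])<.110)&(abs(s[...,1])<.110)&(s[...,2]>.0315)&(s[...,2]<.09)&(p.max(2)>70)).astype(np.uint8)
    n,l,st,_=cv2.connectedComponentsWithStats(m,connectivity=4); out=[]
    for i in range(1,n):
        if st[i,4]<50: continue
        q=c[l==i]; (x,y),(w,h),a=cv2.minAreaRect(q[:,:2].astype(np.float32)); a=np.radians(a)
        if w>h: w,h,a=h,w,a+np.pi/2           # a: direction of the short side (part x)
        hi=q[q[:,2]>.055]; f=len(hi)/len(q); C=np.array([x,y])
        kind="bracket" if h<.05 else "offcut" if f>.75 else "pillow"
        if kind=="bracket":                    # direction from upright (-y) to centre
            v=q[q[:,2]<.05][:,:2].mean(0)-q[q[:,2]>.058][:,:2].mean(0)
            a+=np.pi/2*round((np.arctan2(v[1],v[0])-np.pi/2-a)/(np.pi/2))
            C=C+Rz(a)[:2,:2]@[0,-.005]
        else: a=(a+np.pi/2)%np.pi-np.pi/2
        out.append(dict(kind=kind,c=C,a=a,w=w,h=h,f=f,n=st[i,4],uv=(st[i,0]+st[i,2]//2,st[i,1]+st[i,3]//2)))
    return out
def show(L):
    for o in L: print(o['kind'],o['uv'],o['n'],np.round(o['c'],4),'a',round(o['a'],3),'wh',round(o['w'],4),round(o['h'],4),round(o['f'],2))
E
python3 - <<'E'
from h import *
p=cv2.imread("pics/t2.png"); L=parts(p,np.load("pics/t2.npy")); show(L)
for o in L: print([np.round(q[[0,6]],2) if (q:=bot.solve_ik([*o['c'],.039],Rz(o['a']+t)@DOWN)) is not None else None for t in(-np.pi/2,np.pi/2)])
E
```

```text
offcut (np.int32(397), np.int32(159)) 200 [ 0.652  -0.1287] a 0.035 wh 0.0117 0.2193 0.98
pillow (np.int32(416), np.int32(171)) 108 [ 0.6213 -0.2063] a -0.233 wh 0.0321 0.0633 0.43
bracket (np.int32(378), np.int32(176)) 76 [ 0.5974 -0.0697] a 0.635 wh 0.031 0.0451 0.28
offcut (np.int32(398), np.int32(176)) 153 [ 0.5967 -0.135 ] a 0.24 wh 0.0307 0.0615 0.75
pillow (np.int32(419), np.int32(205)) 157 [ 0.4916 -0.2064] a 0.034 wh 0.0348 0.0608 0.69
bracket (np.int32(378), np.int32(210)) 88 [ 0.474  -0.0693] a 0.03 wh 0.0332 0.0453 0.25
pillow (np.int32(399), np.int32(210)) 108 [ 0.4777 -0.1371] a 0.264 wh 0.0257 0.0618 0.4
[array([-0.35,  1.03]), array([0.44, 2.86])]
[array([-0.21,  0.88]), array([0.47, 2.86])]
[array([-0.39,  1.55]), array([0.65, 2.93])]
[array([-0.32,  1.3 ]), array([0.59, 2.88])]
[array([-0.18,  1.41]), array([0.68, 2.86])]
[array([-0.4 ,  1.21]), array([0.31, 2.7 ])]
[array([-0.28,  1.56]), array([0.56, 2.89])]
```

```bash
sed -i 's/<.09)&(p.max/<.071)\&(p.max/; s/f>.75/f>.58/' h.py
python3 - <<'E'
from h import *
p=cv2.imread("pics/t2.png");d=np.load("pics/t2.npy"); show(parts(p,d))
c=cloud("top",d); s=(c-ORG)@Rz(YAW)
for v in range(154,164): print(v,np.round(s[v,398]*1000,0),p[v,398])
k=(s[...,2]>.19)&(s[...,2]<.26)&(s[...,1]<-.15)&(s[...,1]>-.3); print(np.round(c[k].mean(0),4), knob(.64,0), knob(.6,0))
E
```

```text
pillow (np.int32(416), np.int32(171)) 108 [ 0.6213 -0.2063] a -0.233 wh 0.0321 0.0633 0.43
bracket (np.int32(378), np.int32(176)) 75 [ 0.5974 -0.0697] a 0.635 wh 0.031 0.0451 0.27
offcut (np.int32(398), np.int32(176)) 153 [ 0.5967 -0.135 ] a 0.24 wh 0.0307 0.0615 0.75
offcut (np.int32(419), np.int32(205)) 157 [ 0.4916 -0.2064] a 0.034 wh 0.0348 0.0608 0.69
bracket (np.int32(378), np.int32(210)) 87 [ 0.474  -0.0693] a 0.03 wh 0.0332 0.0453 0.24
pillow (np.int32(399), np.int32(210)) 107 [ 0.4777 -0.1371] a 0.264 wh 0.0257 0.0618 0.39
154 [122.  -7.  74.] [88 86 84]
155 [117.  -5.  80.] [111 110 107]
156 [115.  -6.  74.] [152 150 147]
157 [111.  -5.  78.] [193 188 184]
158 [106.  -4.  83.] [200 195 191]
159 [102.  -4.  82.] [175 171 168]
160 [101.  -5.  73.] [90 88 86]
161 [107. -15.  22.] [16 14 15]
162 [103. -13.  28.] [11 11 12]
163 [ 99. -13.  27.] [13 13 14]
[ 0.5805 -0.3762  0.2338] [ 0.59371899 -0.38133194  0.22261796] [ 0.58556789 -0.38162225  0.22514099]
```

The guard edge (~101 mm) and knob put the lever at about 0.59, just past the threshold. I'll regrip and push it to its stop.

```bash
cat >> h.py <<'E'
def lever(d):
    c=cloud("top",d); s=(c-ORG)@Rz(YAW)
    k=(s[...,2]>.205)&(s[...,2]<.26)&(s[...,1]<-.15)&(s[...,1]>-.3)&(abs(s[...,0]+.03)<.12)
    q=c[k]; e=np.array(bot.camera_params("top")["eye"])-q.mean(0); C=q.mean(0)-.012*e/np.linalg.norm(e)
    r=Rz(YAW).T@(C-PIV); return np.arctan2(r[0],r[2])+.32,np.arcsin(r[1]/.215)+.12,C
E
python3 - <<'E'
from h import *
print(lever(np.load("pics/t2.npy")),lever(np.load("pics/top0.npy")))
R=Rz(YAW)@DOWN; k=knob(.60,0)
bot.move_pose(k+[0,0,.11],R)
bot.move_l(k+GO,rate=.12,stop_force=8); bot.set_gripper(0,30)
print(bot.observe()['ee_pos'],bot.observe()['force'])
hit=bot.move_l(knob(.70,0)+GO,rate=.05,stop_force=14); bot.wait(.3)
o=bot.observe(); print(hit,o['ee_pos']-k-GO,o['force'],o['t'])
bot.set_gripper(.75); bot.move_l(knob(.64,0)+[0,0,.11],rate=.2)
bot.move_pose([.47,.15,.24],Rz(-np.pi/2)@DOWN)
p,d=snap("top","t3"); np.save("pics/t3.npy",d); show(parts(p,d)); print(lever(d),bot.observe()['t'],bot.observe()['joint_pos'])
s=(cloud("top",d)-ORG)@Rz(YAW); print(np.round(s[152:164,398]*1000)[:,[0,2]].tolist())
E
```

```text
(np.float64(0.589758390348862), np.float64(0.005412657148610986), array([ 0.58301934, -0.38055656,  0.22426974])) (np.float64(-0.0008862137145372317), np.float64(-0.00255711733587681), array([ 0.45963732, -0.38665336,  0.22170295]))
[ 0.58561605 -0.38169823  0.21422658] [ 0.31635878 -0.18156469 -0.01826856]
True [ 0.01284867 -0.00023004 -0.00398048] [-2.12604228  0.70209363  5.62648866] 19.8833
bracket (np.int32(372), np.int32(168)) 73 [ 0.6292 -0.0412] a 0.998 wh 0.0282 0.036 0.25
pillow (np.int32(416), np.int32(171)) 107 [ 0.6185 -0.205 ] a -0.225 wh 0.0266 0.0616 0.37
offcut (np.int32(398), np.int32(176)) 152 [ 0.5965 -0.1347] a 0.236 wh 0.0313 0.06 0.68
offcut (np.int32(419), np.int32(205)) 156 [ 0.4908 -0.2066] a 0.044 wh 0.0343 0.0615 0.71
bracket (np.int32(378), np.int32(210)) 81 [ 0.4722 -0.0654] a 0.029 wh 0.0301 0.0368 0.27
pillow (np.int32(399), np.int32(210)) 103 [ 0.4772 -0.1383] a 0.268 wh 0.0239 0.061 0.43
(np.float64(0.657285239785135), np.float64(0.004465437620983739), array([ 0.5967058 , -0.38027155,  0.22008851])) 23.4417 [-1.08136767  0.61468681  1.14839255  1.92732945 -0.65603603  1.0387268
  0.35749262]
[[128.0, 84.0], [126.0, 73.0], [129.0, 42.0], [127.0, 34.0], [121.0, 48.0], [119.0, 40.0], [115.0, 39.0], [114.0, 28.0], [110.0, 27.0], [106.0, 29.0], [102.0, 31.0], [99.0, 27.0]]
```

The lever is now at its stop (~0.65). The back-left bracket has been knocked into the corner at (372,168), so I'll take it last with a higher grip. Starting the picks.

```bash
cat >> h.py <<'E'
BIN=dict(offcut=(.4876,.394,.030),bracket=(.4798,.2703,.021),pillow=(.519,.1512,.020))
def slot(kind,k):
    x,y,a=BIN[kind]; return np.array([x,y])+Rz(a)[:2,:2]@[k*.037,0],a
def tool(a): return Rz(a-np.pi/2)@DOWN
def job(o,k,gz=.050,op=None,shift=0.):
    w=dict(offcut=.030,bracket=.030,pillow=.018)[o['kind']]
    op=op or w+.022; c=o['c']+Rz(o['a'])[:2,:2]@[0,shift]; T=tool(o['a'])
    bot.move_pose([*c,.17],T); bot.set_gripper(op/.094)
    hit=bot.move_l([*c,gz-.011],rate=.12,stop_force=10)
    bot.set_gripper(0,35); g=bot.observe()['grip_width']*.094
    bot.move_l([*c,.21],rate=.2); g1=bot.observe()['grip_width']*.094
    b,a=slot(o['kind'],k)
    bot.move_pose([*b,.21],tool(a)); g2=bot.observe()['grip_width']*.094
    print(o['kind'],'hit',hit,'grip mm',np.round(np.array([g,g1,g2])*1e3,1))
    if g2<w-.008: print("LOST"); return False
    hit=bot.move_l([*b,gz-.028+.016-.011],rate=.15,stop_force=10)
    bot.set_gripper((w+.014)/.094); bot.move_l([*b,.2],rate=.25)
    print('placed hit',hit,round(bot.observe()['t'],1)); return True
def look(name):
    p,d=snap("top",name); np.save(f"pics/{name}.npy",d); L=parts(p,d); show(L); return L
def near(L,kind,xy): return min((o for o in L if o['kind']==kind),key=lambda o:np.hypot(*(o['c']-xy)))
E
python3 - <<'E'
from h import *
p=cv2.imread("pics/t3.png"); L=parts(p,np.load("pics/t3.npy"))
job(near(L,"bracket",[.472,-.065]),1)
L=look("t4")
E
```

```text
bracket hit False grip mm [30.1 30.  29.7]
placed hit False 31.5
pillow (np.int32(416), np.int32(171)) 104 [ 0.62  -0.205] a -0.233 wh 0.0285 0.0618 0.39
offcut (np.int32(398), np.int32(176)) 155 [ 0.6005 -0.1374] a 0.228 wh 0.0372 0.0676 0.62
offcut (np.int32(419), np.int32(205)) 155 [ 0.4887 -0.2066] a 0.021 wh 0.0295 0.0616 0.69
pillow (np.int32(399), np.int32(210)) 106 [ 0.4767 -0.1374] a 0.268 wh 0.0238 0.0614 0.41
```

Run:
```python
from h import *
L=parts(cv2.imread("pics/t4.png"),np.load("pics/t4.npy"))
for i,(k,xy,s) in enumerate([("pillow",[.477,-.137],1),("offcut",[.49,-.207],1),("offcut",[.597,-.135],-1)]):
    o=near(L,k,xy)
    if np.hypot(*(o['c']-xy))>.012: print("moved",o['c']); break
    ok=job(o,s); print('--'); L=look(f"u{i}")
    if not ok: break
```

```text
pillow hit False grip mm [21.4 21.2 21.6]
placed hit False 39.9
--
bracket (np.int32(372), np.int32(168)) 80 [ 0.6335 -0.0447] a 0.97 wh 0.0283 0.0485 0.25
pillow (np.int32(416), np.int32(171)) 108 [ 0.6187 -0.2047] a -0.211 wh 0.0273 0.0626 0.39
offcut (np.int32(398), np.int32(176)) 154 [ 0.6002 -0.1338] a 0.227 wh 0.0372 0.0609 0.62
offcut (np.int32(419), np.int32(205)) 156 [ 0.4907 -0.2062] a 0.045 wh 0.0341 0.062 0.67
offcut hit False grip mm [29.9 29.6 30.2]
placed hit False 49.4
--
bracket (np.int32(372), np.int32(168)) 81 [ 0.6339 -0.0449] a 0.974 wh 0.0282 0.0475 0.22
pillow (np.int32(416), np.int32(171)) 104 [ 0.6198 -0.2052] a -0.208 wh 0.029 0.0604 0.4
offcut (np.int32(398), np.int32(176)) 153 [ 0.5989 -0.1345] a 0.182 wh 0.0363 0.0609 0.63
offcut hit False grip mm [30.1 29.9 29.9]
placed hit False 59.1
--
bracket (np.int32(372), np.int32(168)) 83 [ 0.6329 -0.0445] a 0.958 wh 0.0284 0.0496 0.25
pillow (np.int32(416), np.int32(171)) 106 [ 0.6214 -0.2049] a -0.23 wh 0.032 0.063 0.4
```

Run:
```python
from h import *
L=parts(cv2.imread("pics/u2.png"),np.load("pics/u2.npy"))
ok=job(near(L,"pillow",[.62,-.205]),-1,gz=.060)
L=look("u3")
if ok:
    o=near(L,"bracket",[.633,-.0445]); 
    if np.hypot(*(o['c']-[.633,-.0445]))<.006: job(o,-1,gz=.063,op=.043)
bot.move_pose([.42,.15,.3],tool(0))
print(look("u4"))
p=cv2.imread("pics/u4.png")
cv2.imwrite("pics/c5.png",cv2.resize(p[150:240,225:465],(800,300),interpolation=cv2.INTER_CUBIC))
```

```text
pillow hit False grip mm [17.7 17.4 17.7]
placed hit False 68.2
bracket (np.int32(372), np.int32(168)) 86 [ 0.6298 -0.0421] a 0.974 wh 0.0282 0.0379 0.24
bracket hit False grip mm [29.4 29.7 29.7]
placed hit False 76.0
[]
```

View pics/c5.png

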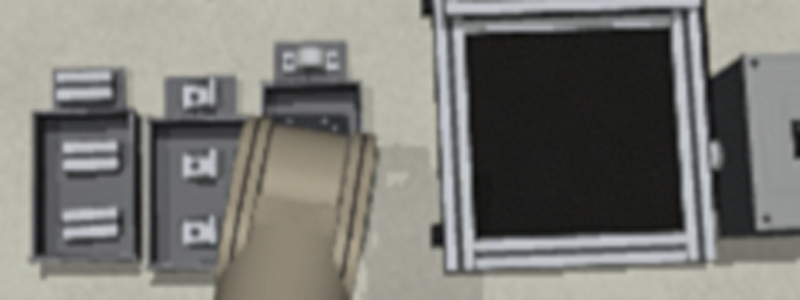

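The bed is empty. Each of the offcut bin (90,190) and bracket bin (200,200) holds its two parts. The arm hides the pillow bin, so I'll check it from above the lever before shutting the guard.

Run:
```python
from h import *
k=knob(.648,0)
bot.move_pose(k+[0,0,.11],Rz(YAW)@DOWN); bot.set_gripper(.75)
p,d=snap("top","v1"); np.save("pics/v1.npy",d); print(bot.observe()['t'])
cv2.imwrite("pics/c6.png",cv2.resize(p[125:275,215:365],(600,600),interpolation=cv2.INTER_CUBIC))
```

```text
79.4167
```

View pics/c6.png

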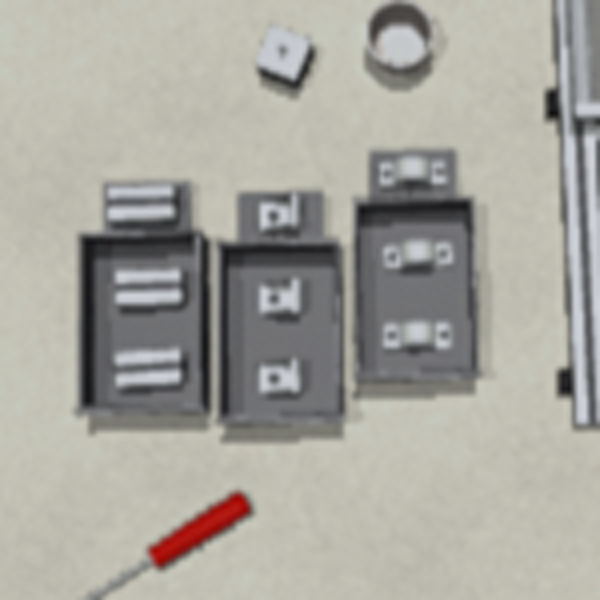

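All six parts are in their own bins: offcuts (148,330), brackets (280,338), pillows (418,295). The motor, cup and screwdriver haven't moved. Walking the lever back.

Run:
```python
from h import *
bot.move_l(knob(.648,0)+GO,rate=.12,stop_force=8); bot.set_gripper(0,35)
B=GATE[::-1]; walk([(.648,0)]+B[1:])
hit=bot.move_l(knob(-.05,-0.0)+GO,rate=.05,stop_force=14); print(hit,bot.observe()['ee_pos']-knob(0,0)-GO,bot.observe()['force'])
bot.wait(.3); bot.set_gripper(.75); bot.move_l(bot.observe()['ee_pos']+[0,0,.12],rate=.2)
bot.move_pose([.42,.15,.33],tool(0))
p,d=snap("top","w1"); print(lever(d),bot.observe()['t'])
s=(cloud("top",d)-ORG)@Rz(YAW); g=(abs(s[...,2]-.079)<.006)&(abs(s[...,1])<.1)&(s[...,0]>-.3)&(s[...,0]<.4); print(np.percentile(s[g][:,0],[1,99]))
cv2.imwrite("pics/c7.png",cv2.resize(p[80:240,225:505],(800,457),interpolation=cv2.INTER_CUBIC))
```

```text
(0.427, 0) 82.1 [-0.0006 -0.0001  0.0001] [-1.1  1.   1.9] 0.367
(0.427, 0.24) 83.1 [0.0004 0.0009 0.0002] [ 1.  -1.5  5.6] 0.368
(0.213, 0.24) 83.9 [-0.0014  0.0011 -0.0001] [-2.9  2.3  8.2] 0.364
(0.213, 0) 84.9 [-0.0015  0.0018 -0.0009] [-1.3  1.8  5.9] 0.364
(0, 0) 85.8 [-0.0007 -0.0005 -0.0002] [-1.2 -0.7  3.4] 0.357
False [-0.00982365 -0.00117732 -0.00319272] [-2.47248921 -1.7507647   5.00493171]
(np.float64(-0.01199911115788449), np.float64(0.003698200212690461), array([ 0.45731827, -0.38539979,  0.2210489 ])) 90.2
[-0.13197628  0.10847695]
```

View pics/c7.png

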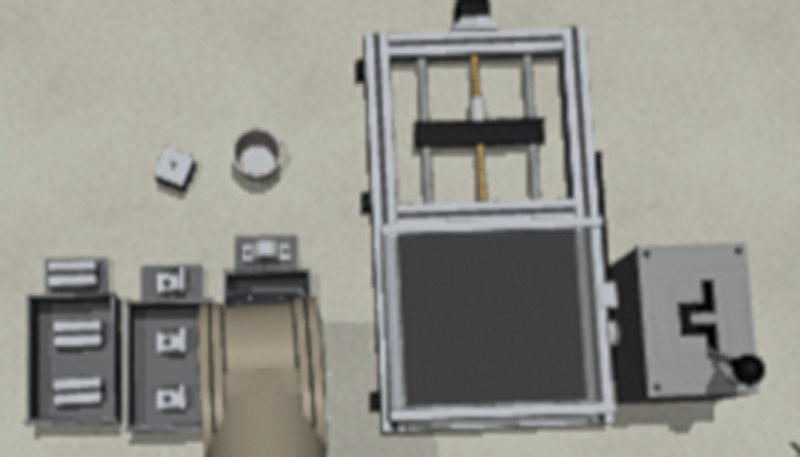

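The guard is shut over the empty bed and the knob is back at the near end (747,368). The arm is clear of everything, so I'm handing in.

```bash
python3 -c "
from cell import bot
print(bot.hand_in())"
```

```text
the job is handed in; nothing more can be done
None
```

The job is handed in, with no verdict returned: all six parts were seen in the bins of their own kind, the lever is back at its near end with the guard shut, and the motor, cup and screwdriver were left alone.

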